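Load a sensor module into the bench test fixture

TASK

Load the sensor module that lies on the in-feed track of the test fixture: with one fingertip press down the fixture's thumb bar to hold the spring-closed flap open, and with the other fingertip push the module along the track, under the open flap, until it is fully home against the end stop; then draw back and let the flap spring shut behind it. Hold the flap well open until the module is home, so that the flap never presses or rubs on it, and only push the module: do not pick it up. Leave the other things on the bench where they are.

Things in the scene. Friction and masses are not known exactly. Their poses are not given: they have to be found in the camera images.
- fixture: Test fixture fixed to the bench, base plate 185 x 72 x 8 mm. Origin on the bench top under the middle of the bay's mouth; x along the track into the bay (push direction), y to the hinge and thumb-bar side. The track is the plate's top (z = 8), centred on y = 0: guides 9 mm high from x = -117, 42 mm apart, tapering to 34 at the mouth, then bay walls 34 apart, 16 high.
- stop (a point): Middle of the black end stop's face at the end of the bay, at track height: fixture x = 45, y = 0, z = 8 mm. Axes as the fixture's.
- flap: Spring-closed flap and thumb bar, one rocking piece. Origin on the hinge axis (fixture x = 0, y = 30, z = 28 mm; axis along x, bearing block tops at z = 34); axes as the fixture's when shut; its tilt is the opening, 0 shut to 0.75 rad at the stop. The flap is a clear plate with aluminium edges over the bay, x = -2 to 44, y = 0 to -54, underside 18 mm above the track. Let go, it springs shut.
- lip (a point): Middle of the lower edge of the flap's retaining lip, 3 mm thick, across the bay's mouth; shut, it hangs 11 mm above the track and bars the module's housing. It clears the housing when the flap is open 0.35 rad or more; 0.5 to 0.65 is well open.
- thumb_bar (a point): On top of the ribbed steel thumb bar: middle of its length, 30 mm out from the hinge. The bar runs along x from 75 mm before to 75 mm beyond this point, and from 6 to 42 mm out from the hinge. Pressed down anywhere it raises the flap: about 2 N at first, 5 N well open. A fingertip here at the height of the module's tail (3 to 7 mm above the track) holds 0.5 to 0.65 rad.
- module: The sensor module to load, the one on the fixture's track: black housing 40 (x) x 32 (y) x 16 mm high with a lower plug tail behind, 20 wide, 9 high. Origin at the centre of the housing's underside; x points forward into the bay. 50 to 100 g, slides freely. Home, its front (20 mm ahead of the origin) meets the end stop: origin 20 mm before the stop.
- tail (a point): Middle of the rear end face of the module's plug tail, where to push: 34 mm behind the module's origin, 4.5 mm above its underside. Home, it is still 9 mm outside the mouth, clear of the flap; the lip drops over the tail behind the housing with 3.5 mm to spare.
- tray: Bystander: black open parts tray 100 x 130 x 22 mm beside the thumb bar, holding two spare modules.
- spare_a: Bystander: a spare module in the tray, same size as the one to load.
- spare_b: Bystander: a second spare module in the tray.
- screwdriver: Bystander: small screwdriver, 150 mm long, lying on the bench beside the track; origin under its middle.
- tweezers: Bystander: steel tweezers 130 mm long, lying beyond the screwdriver.
- flux_bottle: Bystander: small white bottle, 34 mm across, 75 mm high, near the fixture's far corner.
- spool: Bystander: grey spool, 52 mm across, 38 mm high, standing behind the end stop.
- nippers: Bystander: side cutters with blue handles, 130 mm long, 12 mm high, lying across in front of the track's outer end.
There are look-alikes about, which are no part of the job. There is more than one size of the fixture; the one meant has the size given above.

How it is judged:
By the outcome, as a careful person would: the job done as asked, in the order asked, and still so for the second after the job is handed in, with the robot touching nothing.
It also fails if it takes over 40 s, if anything falls off the work surface, if the arm or the gripper's body presses on something with over 40 N, if the wrist force passes 120 N, or if a joint passes its speed limit or range.

ROBOT

A 6-joint arm with a two-finger parallel gripper is mounted at the origin on the work surface. World frame = base frame: x ahead of the robot, y to its left, z up, the work surface at z = 0. Lengths are in m, angles in rad, forces in N, time in s.
With the tool pointing down it reaches from about 0.25 to 0.775 m from the base axis. Payload 8.9 kg.
Tool frame: the origin (TCP) lies on the mounting face of the last link; the fingertips stand 173 mm ahead of it and the grasp point (between the pads) lies 155 mm ahead of it; z points along the fingers, y is the line along which they close (so a half turn about z gives the same grasp; the last joint's range is limited). The gripper opens to 85 mm and grips with 20 to 120 N. Pads are 22 mm wide; open, the fingers measure 114 mm over their backs; the gripper's body (76 mm by 85 mm) begins 54 mm behind the grasp point. The pads swing forward as they close: fully open they stand 13 mm farther back than shut.
Start: joints at [-1.252, 0.291, -0.153, 1.127, 0, 1.431], TCP at [0.232, -0.471, 0.405] pointing down, gripper open.
Joint ranges: [-2.52, 2.52], [-0.91, 1.74], [-1.3, 1.37], [-1.96, 2.02], [-1.52, 1.47], [-3.14, 3.14]. Speed limits (rad/s): [2.22, 2.22, 2.79, 3.14, 3.14, 3.14].

INTERFACE

Orientations are given as a rotation vector (axis times angle).
In Python, from station import manip gives the robot as it stands. The module is installed in compiled form; this text tells all that it offers.
- The arm moves only by the shell command python3 -m handwheel 'ROWS' [FORCE]. ROWS is JSON, a list of rows, each a list of 7 numbers: the shift along the world's x, y, z scaled (see below), then the turn, a rotation vector about the world's x, y, z scaled (see below), then the opening, from 0 (shut) to 1 (fully open). A call has 1 to 8 rows; each row shifts and turns the commanded pose from where the row before left it; what a row does not reach is not made up. The controller multiplies each number of a shift by 6 cm and each number of a turn by 4 degrees. A row lasts 1/8 s, in which the tool goes at most 62.5 mm and 10.7 degrees, less where a joint would pass 70% of its speed; a pose out of reach is approached as far as the arm can. A call with a number of a shift or a turn outside -1 to 1 is refused whole. A call with a gripper value outside its range is refused whole. The fingers move at their own pace and stop on an object; FORCE is the grip in N (left out, the last holds). Time passes only in rows, so rows that do not move let the fingers close. It gives the time, the measured TCP pose, the force, the opening and the grip force at its end, in the units of the state.
- manip.get_state(): the state, without advancing time (a new reading comes with each control period).
- manip.get_image(name): name is "scene" or "top" or "wrist"; returns a dict with "image" (420x560x3 uint8, red, green, blue), "fx", "fy", "cx", "cy" (pixels), "k1" (the pictures are not rectified: a ray, as slopes to the right and down, at radius r is drawn at 1 + k1 r^2 times it, then the intrinsics apply), "R" (3x3) and "t" (3): a world point X has camera coordinates R X + t. Camera axes: x right, y down, z forward; pixel columns grow to the right and rows downward; lengths in m; the calibration is good to about 2 mm. A picture is of the moment at which its call begins. There is no depth.
- manip.hand_in(): hands the job in; it is judged then, once.
The state is a dict: "t": time; "qpos": joint angles; "joint_velocities": joint speeds; "tau": joint torques, N m; "tcp_pos": TCP position; "tool_rot": TCP orientation; "ft_force": force on the tool from outside, world axes, zero at the start; "ft_torque": the same for the moment, N m; "gripper_width": finger opening in m; "gripper_force": force on a finger pad.
Only numpy, scipy, OpenCV 4.12 (cv2) and the standard library are available. Lean on these libraries where they do the work, as an engineer would, in place of code of your own. Each camera call takes 0.05 s, during which the arm holds its last target. There are 200 camera calls.

## Working session

There is one attempt and no reset: what is moved stays moved. The work goes in short steps, Python scripts to look and compute and a shell command to move; the robot and the scene stay as the last step left them, time stands still between calls to the robot, and variables do not carry over. Pictures are saved under pics/ and viewed, at most 14 in all, crops included, and the job is handed in when it is done.

```bash
mkdir -p pics
cat > h.py <<'E'
import numpy as np, cv2
from station import manip
def snap(n,f):
    d=manip.get_image(n); cv2.imwrite('pics/'+f,cv2.cvtColor(d['image'],cv2.COLOR_RGB2BGR))
    np.savez('pics/'+f+'.npz',**{k:v for k,v in d.items()}); return d
def load(f): return np.load('pics/'+f+'.npz')
def pix2w(d,u,v,z):
    R=d['R'];t=d['t'];xd=(u-d['cx'])/d['fx'];yd=(v-d['cy'])/d['fy'];k=float(d['k1'])
    x,y=xd,yd
    for _ in range(30):
        s=1+k*(x*x+y*y); x,y=xd/s,yd/s
    r=R.T@np.array([x,y,1]); c=-R.T@t
    return c+r*(z-c[2])/r[2]
def w2pix(d,X):
    p=d['R']@np.array(X)+d['t']; x,y=p[:2]/p[2]; s=1+float(d['k1'])*(x*x+y*y)
    return float(d['fx']*x*s+d['cx']),float(d['fy']*y*s+d['cy'])
E
python3 - <<'E'
from h import *
a=snap('top','top0.png');b=snap('scene','scene0.png')
for d in(a,b): print(d['fx'],d['k1'],-d['R'].T@d['t'])
print(manip.get_state())
i=np.vstack([cv2.imread('pics/top0.png'),cv2.imread('pics/scene0.png')])
E
```

```text
414.0127664686578 0.016791885220405325 [ 0.44219294 -0.01600375  1.08910557]
407.3374564321458 0.018601659057436305 [ 1.04966929 -0.20141391  0.77426029]
{'t': 0.1, 'qpos': array([-1.25227370e+00,  2.91212462e-01, -1.54008278e-01,  1.12669044e+00,
       -1.92135336e-05,  1.43151137e+00]), 'joint_velocities': array([-0.00012486, -0.0035637 ,  0.00200691, -0.00020245, -0.00089881,
       -0.0007612 ]), 'tau': array([ 2.27163328e-03, -5.37978780e+01,  3.31918001e+01,  9.25361499e-03,
       -2.10410449e-04,  1.22546768e-05]), 'tcp_pos': array([ 0.23199358, -0.47076632,  0.40421147]), 'tool_rot': array([-3.05856673e+00, -7.12607373e-01,  1.86724155e-04]), 'ft_force': array([ 0.35377221, -0.72512312, -0.06040034]), 'ft_torque': array([-0.0093553 , -0.05775464, -0.02323038]), 'gripper_force': 0.0, 'gripper_width': 0.08533176561305805}
```

View pics/top0.png

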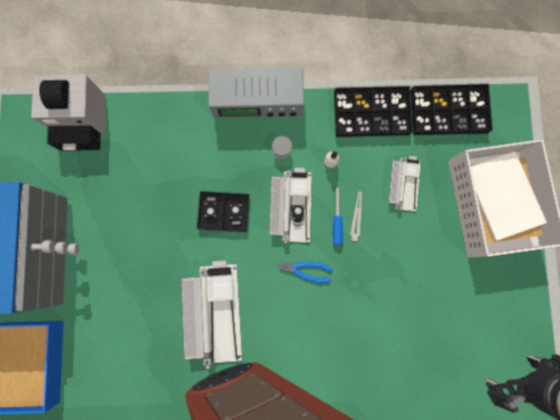

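View pics/scene0.png

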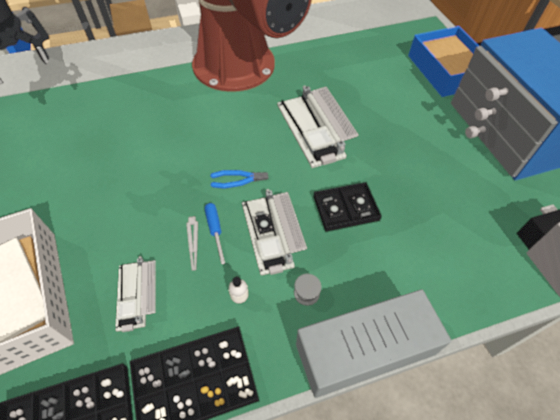

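The middle fixture, with a module on its track near top (297,213), the tray on its left and the nippers below, is the one meant. Its track points up in the picture, along world +x. Next I enlarge it.

Run:
```python
from h import *
i=cv2.imread('pics/top0.png')[160:250,255:375]
cv2.imwrite('pics/c1.png',cv2.resize(i,None,fx=6.5,fy=6.5,interpolation=cv2.INTER_CUBIC))
```

```text
(no output)
```

View pics/c1.png

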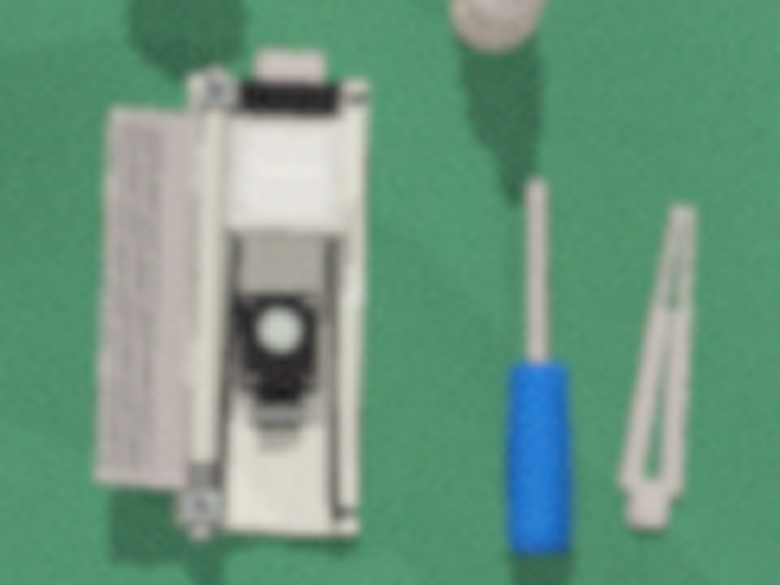

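Top crop: thumb bar corners at (110,108) and (97,483), post tops at (217,90) and (200,503), stop's front edge at (290,110). The housing runs from about y=295 to 380 and the tail ends near (282,418). These become world positions below.

Run:
```python
from h import *
d=load('top0.png')
def P(n,cx,cy,z):
    p=pix2w(d,255+cx/6.5-.5+.077,160+cy/6.5-.5+.077,z); print(n,(p*1000).round(1)); return p
a=P('barTL',110,108,.0295);b=P('barBL',97,483,.0295)
c=P('barTR',195,112,.0295);e=P('barBR',183,487,.0295)
f=P('postT',217,90,.034);g=P('postB',200,503,.034)
P('stop',290,112,.024);P('plate end BR',357,535,.008);P('plate end BL',225,532,.008)
P('guideinR',335,500,.017)
for n,x,y,z in(('hfL',240,296,.024),('hfR',318,296,.024),('hrL',243,378,.024),('hrR',312,378,.024),('tailL',258,420,.015),('tailR',303,420,.015),('mouthL',230,232,.024),('mouthR',338,232,.024)):P(n,x,y,z)
for p,q in((a,b),(f,g),(c,e)):
    v=p-q;print(np.degrees(np.arctan2(v[1],v[0])),np.linalg.norm(v))
```

```text
barTL [678.2 -14.9  29.5]
barBL [527.4  -6.9  29.5]
barTR [675.9 -49.   29.5]
barBR [525.2 -40.8  29.5]
postT [683.7 -57.8  34. ]
postB [518.4 -47.2  34. ]
stop [676.3 -87.4  24. ]
plate end BR [ 506.2 -110.7    8. ]
plate end BL [508.4 -57.8   8. ]
guideinR [ 519.8 -101.6   17. ]
hfL [601.7 -65.4  24. ]
hfR [601.1 -96.6  24. ]
hrL [568.7 -65.8  24. ]
hrR [568.1 -93.3  24. ]
tailL [552.7 -71.8  15. ]
tailR [552.3 -89.8  15. ]
mouthL [627.7 -62.1  24. ]
mouthR [ 626.9 -105.4   24. ]
-3.0383754205646323 0.15098412955507845
-3.67658206777213 0.165604424834053
-3.1082476612318706 0.15091428128819828
```

Run:
```python
from h import *
from scipy.spatial.transform import Rotation as R
r=R.from_rotvec(manip.get_state()['tool_rot']);print(r.as_matrix().round(3))
th=np.radians(-3.2);Y=np.array([-np.sin(th),np.cos(th),0])
for s in(1,-1):
    y=s*Y;z=np.array([0,0,-1.]);x=np.cross(y,z)
    T=R.from_matrix(np.c_[x,y,z]);print(np.degrees((T*r.inv()).as_rotvec()).round(2))
```

```text
[[ 0.897  0.442 -0.   ]
 [ 0.442 -0.897  0.001]
 [ 0.    -0.001 -1.   ]]
[ 1.0000e-02 -9.0000e-02  1.5057e+02]
[-6.000e-02 -1.000e-02 -2.943e+01]
```

```bash
python3 -m handwheel '[[0.3,0.44,0,0,0,-0.46,0.54],[0.3,0.44,0,0,0,-0.46,0.54],[0.3,0.44,0,0,0,-0.46,0.54],[0.3,0.44,0,0,0,-0.46,0.54],[0.3,0.44,0,0,0,-0.46,0.54],[0.3,0.44,0,0,0,-0.46,0.54],[0.3,0.44,0,0,0,-0.46,0.54],[0.3,0.44,0,0,0,-0.46,0.54]]'
python3 -m handwheel '[[0.31,0.44,-0.2,0,0,-0.46,0.54],[0.31,0.44,-0.2,0,0,-0.46,0.54],[0.31,0.44,-0.2,0,0,-0.46,0.54],[0.31,0.44,-0.2,0,0,-0.46,0.54],[0.31,0.44,-0.2,0,0,-0.46,0.54],[0.31,0.44,-0.2,0,0,-0.46,0.54],[0.31,0.44,-0.2,0,0,-0.46,0.54],[0,0,0,0,0,0,0.54]]'
python3 - <<'E'
from h import *
d=snap('wrist','w1.png');s=manip.get_state();print(s['tcp_pos'],s['tool_rot'],s['gripper_width'],s['t'],-d['R'].T@d['t'],s['ft_force'])
E
```

```text
t: 1.1
tcp_pos: [0.3764, -0.2587, 0.4045]
tool_rot: [-3.126, -0.313, 0.0]
ft_force: [0.2, -0.5, 0.2]
gripper_width: 0.0461
gripper_force: 0.0
t: 2.1
tcp_pos: [0.5065, -0.0734, 0.3195]
tool_rot: [-3.141, 0.034, 0.003]
ft_force: [-0.3, -0.4, 0.2]
gripper_width: 0.046
gripper_force: 0.0
[ 0.50616849 -0.07429171  0.32006196] [-3.14113907e+00  3.43721740e-02  2.47357496e-03] 0.04609624564238891 2.15 [ 0.58789517 -0.07594805  0.28837659] [-0.5919119  -0.1099794  -0.04976309]
```

View pics/w1.png

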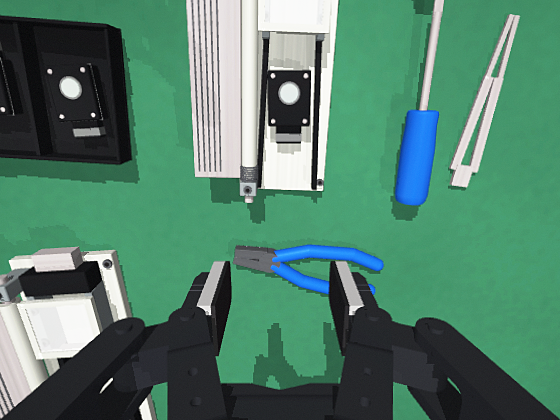

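Wrist view: bar's near end from (193,177) to (241,178), post at (248,190), tail end at about (277–299,143), plate end at (262–324,190). The fingertips are at about (215,285) and (347,285).

Run:
```python
from h import *
from scipy.spatial.transform import Rotation as R
d=load('w1.png')
for n,u,v,z in(('barBL',193,177,.0295),('barBR',241,178,.0295),('post',248,185,.034),('plateR',324,190,.008),('plateL',262,190,.008),('hFL',268,70,.024),('hFR',312,70,.024),('hRL',268,124,.024),('hRR',312,125,.024),('tL',276,134,.017),('tR',301,134,.017),('tbL',277,143,.008),('tbR',299,143,.008),('mouthR',331,32,.024),('mouthL',262,31,.024)):
    print(n,(pix2w(d,u,v,z)*1000).round(1))
s=manip.get_state();T=R.from_rotvec(s['tool_rot'])
for L in(.16,.173):
  for x in(-.011,.011):
    print(L,x,[tuple(np.round(w2pix(d,s['tcp_pos']+T.apply([x,y,L])))) for y in(-.0375,-.023,.023,.0375)])
i=cv2.imread('pics/w1.png')
cv2.imwrite('pics/c2.png',np.hstack([cv2.resize(i[20:200,180:340],None,fx=3,fy=3),cv2.resize(i[240:340,190:390],None,fx=1.5,fy=5.4)[:540]]))
```

```text
barBL [526.8  -6.8  29.5]
barBR [525.2 -44.3  29.5]
post [520.6 -49.9  34. ]
plateR [ 507.9 -112.3    8. ]
plateL [509.  -59.1   8. ]
hFL [603.4 -67.8  24. ]
hFR [602.7 -99.6  24. ]
hRL [565.5 -66.6  24. ]
hRR [ 564. -100.   24.]
tL [557.1 -72.4  17. ]
tR [556.7 -92.1  17. ]
tbL [548.8 -72.9   8. ]
tbR [548.4 -91.    8. ]
mouthR [ 626.9 -112.6   24. ]
mouthL [628.6 -64.5  24. ]
0.16 -0.011 [(np.float64(196.0), np.float64(313.0)), (np.float64(228.0), np.float64(313.0)), (np.float64(331.0), np.float64(313.0)), (np.float64(364.0), np.float64(313.0))]
0.16 0.011 [(np.float64(192.0), np.float64(269.0)), (np.float64(226.0), np.float64(269.0)), (np.float64(334.0), np.float64(269.0)), (np.float64(368.0), np.float64(269.0))]
0.173 -0.011 [(np.float64(202.0), np.float64(296.0)), (np.float64(232.0), np.float64(296.0)), (np.float64(327.0), np.float64(296.0)), (np.float64(357.0), np.float64(296.0))]
0.173 0.011 [(np.float64(199.0), np.float64(255.0)), (np.float64(230.0), np.float64(255.0)), (np.float64(330.0), np.float64(255.0)), (np.float64(361.0), np.float64(255.0))]
```

View pics/c2.png

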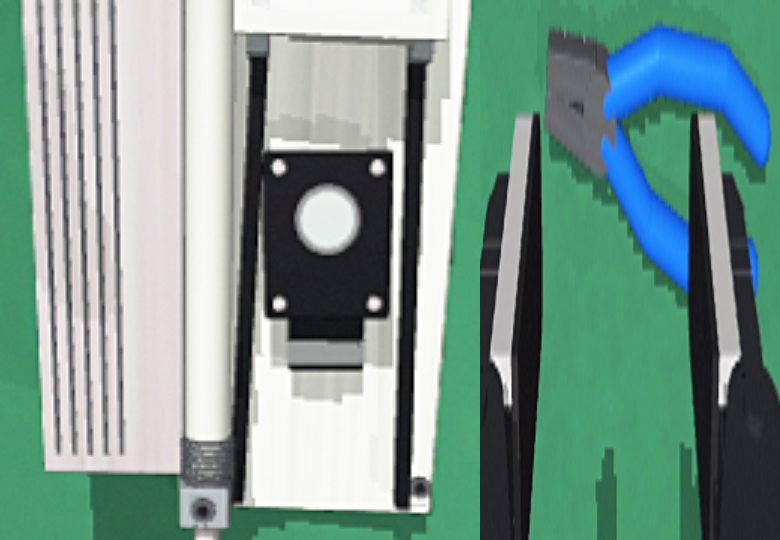

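Measured: tail end at x≈549, y≈-82; bar's near end at x≈526, centre y≈-25.6. The tips are about 8 mm thick and stand about 167 mm ahead of the TCP, so an opening of 52 mm puts them 60 mm apart. Now I come down to just above the bar.

```bash
python3 -m handwheel '[[0.1,0.1,-0.25,0,0,-0.24,0.61],[0.1,0.1,-0.25,0,0,-0.24,0.61],[0.1,0.1,-0.25,0,0,0,0.61],[0.1,0.1,-0.25,0,0,0,0.61],[0,0,-0.25,0,0,0,0.61],[0,0,-0.25,0,0,0,0.61],[0,0,-0.3,0,0,0,0.61],[0,0,0,0,0,0,0.61]]'
python3 - <<'E'
from h import *
d=snap('wrist','w2.png');snap('top','top2.png');s=manip.get_state();print(s['tcp_pos'],s['tool_rot'],s['gripper_width'],s['t'],s['ft_force'])
E
```

```text
t: 3.15
tcp_pos: [0.5294, -0.0509, 0.2113]
tool_rot: [-3.14, 0.091, 0.004]
ft_force: [-0.1, 0.0, -0.2]
gripper_width: 0.0523
gripper_force: 0.0
[ 0.53022384 -0.05109761  0.2128127 ] [ 3.14026402e+00 -9.05381233e-02 -1.82608720e-04] 0.052021987839506324 3.25 [-0.05004496 -0.52112874 -0.48983707]
```

View pics/w2.png

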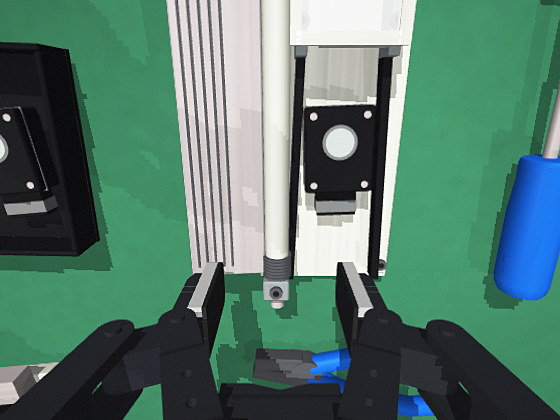

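The tips show at (214,265) and (347,265) and the tail end at about (335,213). The bar's near end is at (192–240,272).

Run:
```python
from h import *
d=load('w2.png')
for n,u,v,z in(('RtipL',338,263,.047),('RtipR',355,263,.047),('LtipL',204,263,.047),('LtipR',224,263,.047),('barBL',192,272,.0295),('barBR',263,274,.0295),('tbL',317,215,.008),('tbR',355,213,.008),('ttL',316,203,.017),('ttR',356,201,.017),('hFL',307,108,.024),('hFR',376,105,.024),('hRL',306,193,.024),('hRR',371,190,.024),('mouthL',290,46,.024),('mouthR',397,46,.024)):
    print(n,(pix2w(d,u,v,z)*1000).round(1))
```

```text
RtipL [538.3 -78.   47. ]
RtipR [537.9 -85.5  47. ]
LtipL [541.7 -19.3  47. ]
LtipR [541.1 -28.   47. ]
barBL [527.9  -7.8  29.5]
barBR [524.7 -43.2  29.5]
tbL [546.8 -73.1   8. ]
tbR [546.7 -93.6   8. ]
ttL [556.6 -71.8  17. ]
ttR [556.5 -92.   17. ]
hFL [603.3 -68.2  24. ]
hFR [602.8 -98.6  24. ]
hRL [564.3 -66.5  24. ]
hRR [564.  -97.6  24. ]
mouthL [628.5 -61.9  24. ]
mouthR [ 625.8 -106.4   24. ]
```

The left tip is a little close to the hinge. I widen the opening to about 59 mm with a 3.5 mm shift, then press down.

```bash
python3 -m handwheel '[[0,0.05,0,0,0,0,0.69],[0,0,0,0,0,0,0.69],[0,0,-0.1,0,0,0,0.69],[0,0,-0.1,0,0,0,0.69],[0,0,-0.1,0,0,0,0.69],[0,0,0,0,0,0,0.69]]'
python3 -m handwheel '[[0,0,-0.08,0,0,0,0.69],[0,0,-0.08,0,0,0,0.69],[0,0,-0.06,0,0,0,0.69],[0,0,0,0,0,0,0.69]]'
python3 - <<'E'
from h import *
snap('wrist','w3.png');snap('scene','s3.png');s=manip.get_state();print(s['tcp_pos'],s['gripper_width'],s['t'],s['ft_force'])
a=cv2.imread('pics/w3.png')[0:330,140:440];b=cv2.resize(cv2.imread('pics/s3.png')[170:290,220:330],None,fx=4,fy=4,interpolation=cv2.INTER_CUBIC)
a=cv2.resize(a,(int(300*480/330),480));cv2.imwrite('pics/c3.png',np.hstack([a,b])[:, :800])
E
```

```text
t: 4.0
tcp_pos: [0.5303, -0.0479, 0.1943]
tool_rot: [-3.14, 0.09, 0.0]
ft_force: [0.2, 2.1, 2.8]
gripper_width: 0.0589
gripper_force: 1.5
t: 4.5
tcp_pos: [0.5304, -0.0481, 0.1814]
tool_rot: [3.14, -0.09, 0.001]
ft_force: [-0.5, -1.1, 5.0]
gripper_width: 0.0595
gripper_force: 2.2
[ 0.53042538 -0.04796878  0.18162746] 0.05906577795095496 4.6 [0.31614582 0.09771541 5.04306116]
```

View pics/c3.png

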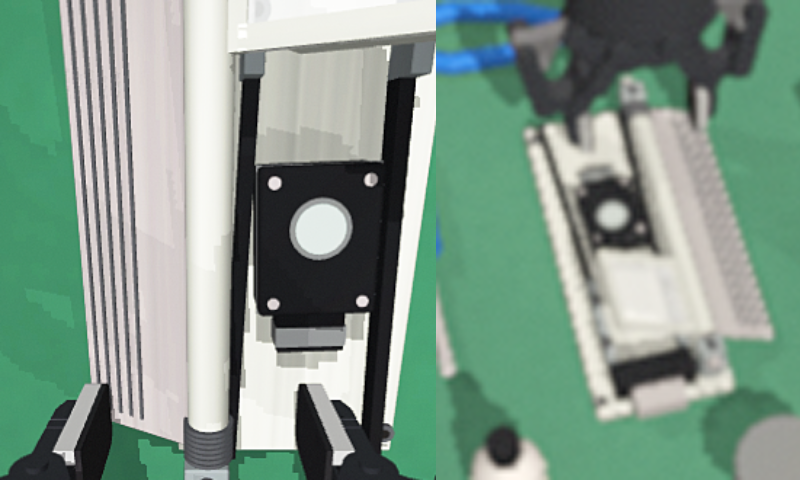

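Bar pressed with 5 N and the flap is lifted. In the left half the lip edge runs from (228,50) to (435,18), and in the right half the flap stands over the bay. I check the opening by projecting the flap model.

```bash
cat >> h.py <<'E'
th=np.radians(-3.2);O=np.array([.629,-.0835,0]);Fx=np.array([np.cos(th),np.sin(th),0]);Fy=np.array([-np.sin(th),np.cos(th),0])
def F(x,y,z): return O+Fx*x/1e3+Fy*y/1e3+np.array([0,0,z/1e3])
def flap(x,y,z,a): return F(x,30+y*np.cos(a)-z*np.sin(a)*-1*-1,28-y*np.sin(a)+z*np.cos(a)) if 0 else F(x,30+y*np.cos(a)+z*np.sin(a),28-y*np.sin(a)+z*np.cos(a))
E
python3 - <<'E'
from h import *
d=load('w3.png');e=load('s3.png');k=330/480
for a in(0,.35,.45,.5,.55,.6,.65,.7):
    q=[w2pix(d,flap(-2,s,-9,a)) for s in(-30,-50,-84)]+[w2pix(d,flap(x,42,1.5,a)) for x in(-60,-20)]
    print(a,[(round((u-140)/k),round(v/k)) for u,v in q],'| scene',[(round((u-220)*4+436),round((v-170)*4)) for u,v in [w2pix(e,flap(x,y,z,a)) for x,y,z in((-2,-84,0),(44,-84,0),(75,42,1.5),(-75,42,1.5))]])
E
python3 - <<'E'
import cv2
i=cv2.imread('pics/s3.png')[215:275,250:320]
cv2.imwrite('pics/c4.png',cv2.resize(i,None,fx=9,fy=9,interpolation=cv2.INTER_CUBIC))
E
```

```text
0 [(323, 61), (406, 61), (549, 59), (37, 304), (17, 141)] | scene [(528, 293), (547, 369), (802, 365), (722, 132)]
0.35 [(340, 54), (440, 48), (647, 35), (60, 287), (45, 140)] | scene [(534, 263), (554, 340), (796, 379), (717, 148)]
0.45 [(342, 52), (446, 44), (674, 25), (69, 283), (55, 140)] | scene [(540, 254), (559, 332), (792, 383), (715, 152)]
0.5 [(343, 51), (448, 42), (686, 20), (73, 282), (60, 140)] | scene [(543, 249), (563, 327), (791, 385), (713, 155)]
0.55 [(343, 49), (449, 39), (699, 14), (78, 280), (66, 140)] | scene [(547, 244), (567, 322), (789, 387), (711, 157)]
0.6 [(343, 48), (450, 37), (710, 8), (83, 278), (71, 140)] | scene [(551, 240), (571, 318), (786, 389), (709, 159)]
0.65 [(342, 47), (450, 35), (721, 2), (88, 277), (77, 140)] | scene [(555, 235), (576, 313), (784, 391), (707, 161)]
0.7 [(341, 46), (449, 32), (731, -5), (93, 275), (83, 140)] | scene [(560, 231), (581, 309), (781, 393), (705, 163)]
```

View pics/c4.png

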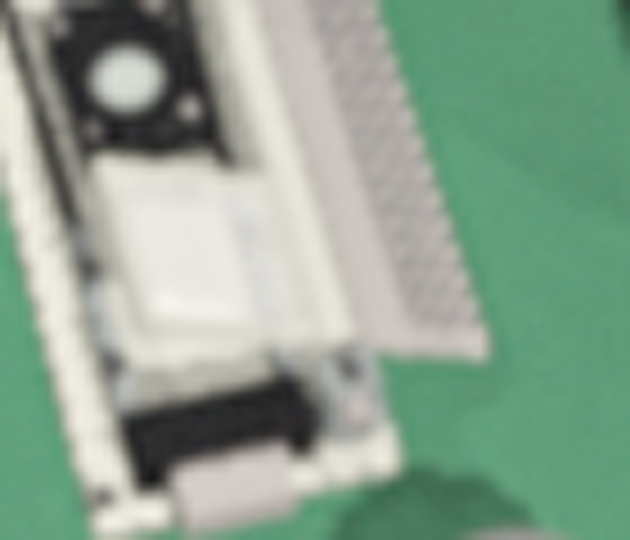

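Run:
```python
from h import *
e=load('s3.png');e0=load('scene0.png')
def c4(p): return (round((p[0]-250)*9),round((p[1]-215)*9))
print([c4(w2pix(e,F(*p))) for p in((62,36-72,8),(0,30,34))])
for a in(0,.35,.45,.5,.55,.6,.65,.7):
    print(a,[c4(w2pix(e,flap(x,y,z,a))) for x,y,z in((-2,-54,0),(44,-54,0),(75,42,1.5))])
i=cv2.imread('pics/scene0.png')[215:275,250:320]
cv2.imwrite('pics/c5.png',cv2.resize(i,None,fx=9,fy=9,interpolation=cv2.INTER_CUBIC))
```

```text
[(78, 517), (288, 171)]
0 [(63, 227), (109, 396), (552, 416)]
0.35 [(74, 183), (121, 354), (539, 447)]
0.45 [(82, 170), (129, 342), (532, 456)]
0.5 [(87, 163), (134, 335), (528, 461)]
0.55 [(92, 157), (140, 329), (523, 465)]
0.6 [(98, 150), (146, 323), (518, 470)]
0.65 [(105, 144), (153, 316), (513, 474)]
0.7 [(112, 137), (160, 310), (507, 479)]
```

View pics/c5.png

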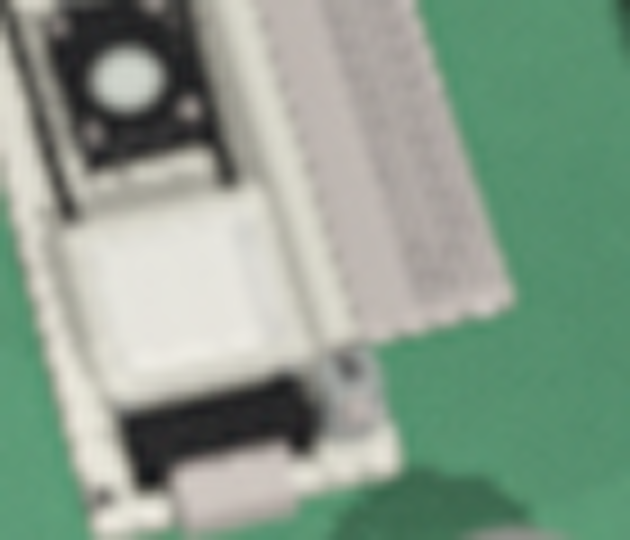

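Shut, the flap corners were at (65,225) and (115,408). Now they are at about (95,160) and (138,335), which fits an opening of about 0.53 rad. That puts the fingertips about 5 mm above the track, so I push.

```bash
python3 -m handwheel '[[0.05,-0.003,0,0,0,0,0.69],[0.06,-0.003,0,0,0,0,0.69],[0.06,-0.003,0,0,0,0,0.69],[0.08,-0.004,0,0,0,0,0.69],[0.08,-0.005,0,0,0,0,0.69],[0.08,-0.005,0,0,0,0,0.69],[0.08,-0.005,0,0,0,0,0.69],[0,0,0,0,0,0,0.69]]'
python3 - <<'E'
from h import *
snap('wrist','w4.png');snap('scene','s4.png');s=manip.get_state();print(s['tcp_pos'],s['gripper_width'],s['t'],s['ft_force'])
a=cv2.imread('pics/w4.png')[0:330,140:440];b=cv2.resize(cv2.imread('pics/s4.png')[170:290,220:330],None,fx=4,fy=4,interpolation=cv2.INTER_CUBIC)
a=cv2.resize(a,(int(300*480/330),480));cv2.imwrite('pics/c6.png',np.hstack([a,b])[:, :800])
E
```

```text
t: 5.6
tcp_pos: [0.5603, -0.0497, 0.1816]
tool_rot: [-3.14, 0.09, -0.002]
ft_force: [-0.0, 3.0, 2.8]
gripper_width: 0.059
gripper_force: 2.3
[ 0.56025235 -0.04966891  0.18174629] 0.05902856850359967 5.7 [1.10582958 2.64787825 4.51949305]
```

View pics/c6.png

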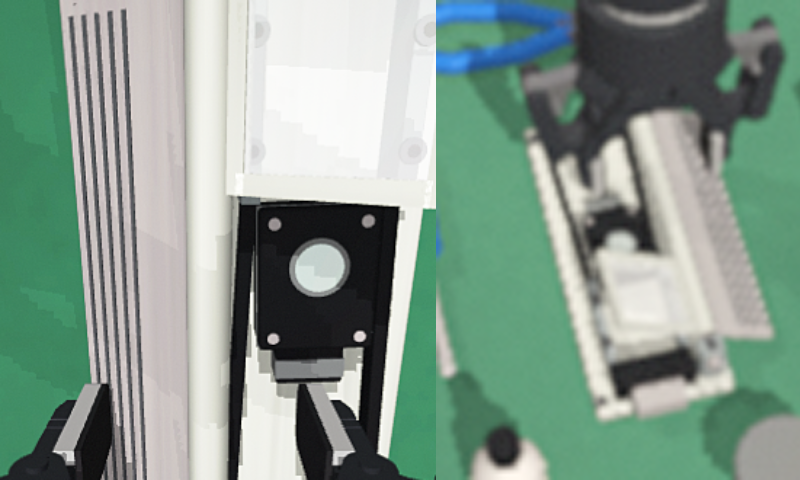

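The module slides with the right tip on its tail end, near (310,382). The flap is still high, its lip at (230–430,190) just ahead of the housing. I continue.

```bash
python3 -m handwheel '[[0.08,-0.004,0,0,0,0,0.69],[0.08,-0.005,0,0,0,0,0.69],[0.08,-0.004,0,0,0,0,0.69],[0.08,-0.005,0,0,0,0,0.69],[0.08,-0.004,0,0,0,0,0.69],[0.08,-0.005,0,0,0,0,0.69],[0.08,-0.004,0,0,0,0,0.69],[0.08,-0.005,0,0,0,0,0.69]]'
python3 -m handwheel '[[0.04,-0.002,0,0,0,0,0.69],[0.04,-0.002,0,0,0,0,0.69],[0,0,0,0,0,0,0.69]]'
python3 - <<'E'
from h import *
snap('wrist','w5.png');snap('scene','s5.png');s=manip.get_state();print(s['tcp_pos'],s['gripper_width'],s['t'],s['ft_force'])
a=cv2.imread('pics/w5.png')[0:330,140:440];b=cv2.resize(cv2.imread('pics/s5.png')[170:290,220:330],None,fx=4,fy=4,interpolation=cv2.INTER_CUBIC)
a=cv2.resize(a,(int(300*480/330),480));cv2.imwrite('pics/c7.png',np.hstack([a,b])[:, :800])
E
```

```text
t: 6.7
tcp_pos: [0.5984, -0.0518, 0.1815]
tool_rot: [-3.14, 0.09, -0.0]
ft_force: [-3.9, 2.4, 3.7]
gripper_width: 0.0591
gripper_force: 2.5
t: 7.08
tcp_pos: [0.6031, -0.052, 0.1816]
tool_rot: [-3.14, 0.09, -0.001]
ft_force: [-2.1, 3.1, 3.8]
gripper_width: 0.059
gripper_force: 2.3
[ 0.60307422 -0.05200892  0.18162396] 0.05899795432565204 7.175 [-1.87469628  2.29129315  3.89288023]
```

```bash
python3 -m handwheel '[[0.03,-0.002,0,0,0,0,0.69],[0.03,-0.002,0,0,0,0,0.69],[0,0,0,0,0,0,0.69]]'
python3 -m handwheel '[[0.02,-0.001,0,0,0,0,0.69],[0.02,-0.001,0,0,0,0,0.69],[0,0,0,0,0,0,0.69]]'
```

```text
t: 7.55
tcp_pos: [0.6066, -0.0523, 0.1815]
tool_rot: [-3.14, 0.09, -0.0]
ft_force: [-2.8, 3.2, 4.9]
gripper_width: 0.059
gripper_force: 2.4
t: 7.92
tcp_pos: [0.609, -0.0524, 0.1815]
tool_rot: [3.14, -0.09, 0.0]
ft_force: [-3.2, 2.4, 3.7]
gripper_width: 0.0589
gripper_force: 2.3
```

```bash
python3 -m handwheel '[[0.02,-0.001,0,0,0,0,0.69],[0.02,-0.001,0,0,0,0,0.69],[0,0,0,0,0,0,0.69]]'
python3 - <<'E'
from h import *
snap('wrist','w5.png');snap('scene','s5.png');s=manip.get_state();print(s['tcp_pos'],s['t'],s['ft_force'])
a=cv2.imread('pics/w5.png')[0:330,140:440];b=cv2.resize(cv2.imread('pics/s5.png')[170:290,220:330],None,fx=4,fy=4,interpolation=cv2.INTER_CUBIC)
a=cv2.resize(a,(int(300*480/330),480));cv2.imwrite('pics/c7.png',np.hstack([a,b])[:, :800])
E
```

```text
t: 8.3
tcp_pos: [0.6112, -0.0525, 0.1815]
tool_rot: [3.14, -0.09, -0.0]
ft_force: [-4.1, 2.5, 5.4]
gripper_width: 0.0588
gripper_force: 3.2
[ 0.61121277 -0.05246164  0.18149392] 8.4 [-4.92662983  2.75267171  4.94753277]
```

View pics/c7.png

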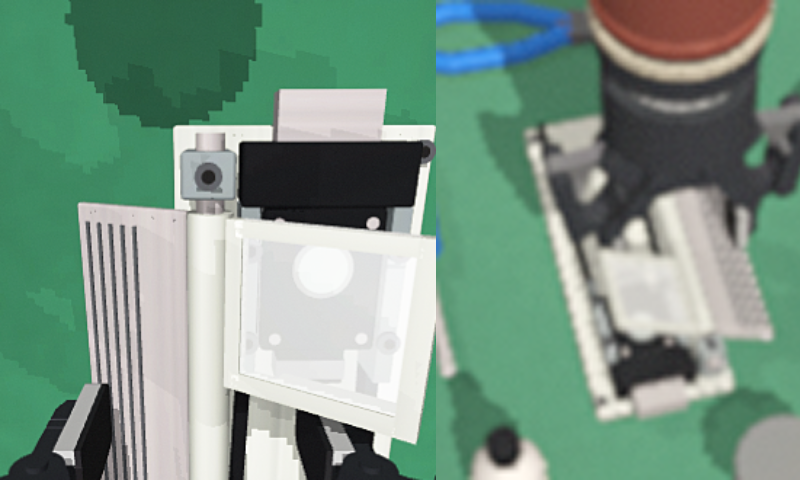

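The housing front at about (320,207) reaches the black stop, or nearly. The flap is still open, and the force is only starting to rise. I press on in small steps until it jumps.

```bash
python3 -m handwheel '[[0.02,-0.001,0,0,0,0,0.69],[0,0,0,0,0,0,0.69]]'
python3 -m handwheel '[[0.02,-0.001,0,0,0,0,0.69],[0,0,0,0,0,0,0.69]]'
```

```text
t: 8.65
tcp_pos: [0.6117, -0.0525, 0.1813]
tool_rot: [-3.14, 0.091, 0.003]
ft_force: [-7.3, 2.3, 6.5]
gripper_width: 0.0591
gripper_force: 4.9
t: 8.9
tcp_pos: [0.6122, -0.0525, 0.1812]
tool_rot: [-3.14, 0.091, 0.006]
ft_force: [-10.9, 2.5, 8.8]
gripper_width: 0.0592
gripper_force: 6.7
```

The force reached 11 N and the tip stopped, with the tail at x≈623 as expected for home. Now I draw back along the track, then let the bar up.

```bash
python3 -m handwheel '[[-0.06,0.003,0,0,0,0,0.69],[-0.08,0.005,0,0,0,0,0.69],[-0.1,0.005,0,0,0,0,0.69],[-0.1,0.006,0,0,0,0,0.69],[0,0,0,0,0,0,0.69]]'
python3 -m handwheel '[[0,0,0.08,0,0,0,0.69],[0,0,0.08,0,0,0,0.69],[0,0,0.08,0,0,0,0.69],[0,0,0.08,0,0,0,0.69],[0,0,0.15,0,0,0,0.69],[0,0,0.25,0,0,0,0.69],[-0.2,0,0.25,0,0,0,0.69],[-0.2,0,0.25,0,0,0,0.69]]'
python3 -m handwheel '[[-0.2,0,0.3,0,0,0,0.69],[-0.2,0,0.3,0,0,0,0.69],[0,0,0,0,0,0,0.69]]'
python3 - <<'E'
from h import *
snap('wrist','w6.png');s=manip.get_state();print(s['tcp_pos'],s['t'],s['ft_force']);snap('top','top6.png')
a=cv2.resize(cv2.imread('pics/w6.png')[0:220,160:360],None,fx=2.4,fy=2.4,interpolation=cv2.INTER_CUBIC)
b=cv2.imread('pics/top6.png');snap('scene','s6.png');c=cv2.resize(cv2.imread('pics/s6.png')[190:278,240:300],(312,458))
cv2.imwrite('pics/c8.png',np.hstack([a[:458],c])[:,:800])
E
```

```text
t: 9.52
tcp_pos: [0.5927, -0.0515, 0.1816]
tool_rot: [3.14, -0.09, -0.001]
ft_force: [0.5, 2.0, 4.6]
gripper_width: 0.0591
gripper_force: 2.3
t: 10.52
tcp_pos: [0.5683, -0.0515, 0.2559]
tool_rot: [3.14, -0.09, 0.0]
ft_force: [0.2, -0.2, 0.3]
gripper_width: 0.0589
gripper_force: 0.0
t: 10.9
tcp_pos: [0.5447, -0.0515, 0.2925]
tool_rot: [3.14, -0.091, 0.004]
ft_force: [1.1, 0.2, -0.3]
gripper_width: 0.0587
gripper_force: 0.0
[ 0.54496308 -0.05152644  0.29156322] 10.95 [ 0.3577226  -0.09189975 -0.32136529]
```

View pics/c8.png

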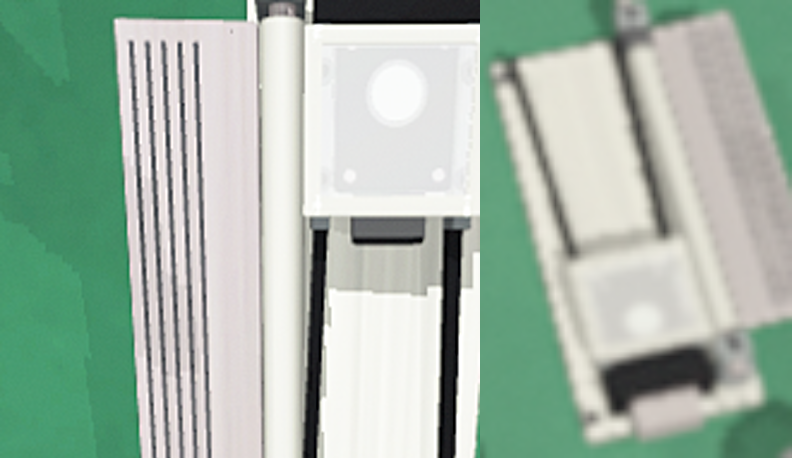

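The flap is shut with the module under it and the tail end outside the mouth at crop (388,243). One numeric check that it is home, then I hand in.

Run:
```python
from h import *
d=load('w6.png')
k=2.4
for n,x,y,z in(('tail end',388,243,.008),('housing rear',390,195,.024),('guide/wall mouth',318,217,.024),('stop front top',400,24,.024)):
    print(n,(pix2w(d,160+x/k,y/k,z)*1000).round(1))
```

```text
tail end [619.5 -87.1   8. ]
housing rear [632.4 -85.9  24. ]
guide/wall mouth [627.8 -66.   24. ]
stop front top [673.2 -89.1  24. ]
```

```bash
python3 -c "
from station import manip
print(manip.hand_in())"
```

```text
the job is handed in; nothing more can be done
None
```

The module is pushed home against the end stop, the flap has sprung shut behind it, the arm is clear of the fixture, and the job is handed in at about 11 s on the robot's clock.

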